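# Block up the pipe crate

## Task

Two finished pipes lie in the shipping crate, each with a leftover gap at one end of its lane. Fill both gaps so that the pipes cannot slide: set the middle-sized wooden blocking piece (84 mm) in the wide gap and the smallest one (35 mm) in the narrow gap, each standing upright on the crate floor with its grip rib square across the lane. The largest block fits neither gap.

Things in the scene. Friction and masses are not known exactly. Their poses are not given: they have to be found in the camera images.
- crate: open wooden crate, fixed to the bench: outside 188 (x) x 274 (y) (all sizes in mm), floor 10 thick, walls 60 high above the bench and 10 thick, an 8 mm divider along y making two lanes 80 wide. Origin: centre of its underside; y along its lanes. In each lane lies a loose pipe of 70 diameter, its top 80 above the bench.
- wide_gap (a point): centre of the wide gap, on the crate's inner floor. Clear size 104 along the lane (y) by 80 across it (x), between the end of the shorter, grey-green pipe (150 long) and the crate's end wall. It lies at the +y end of the lane nearer the robot. Axes as the crate: z up, y along the lane.
- narrow_gap (a point): centre of the narrow gap, on the crate's inner floor. Clear size 55 along the lane (y) by 80 across it (x), between the end of the longer, bare metal pipe (199 long) and the crate's end wall. It lies at the -y end of the lane farther from the robot. Axes as the crate: z up, y along the lane.
- wide_block_mid (a point): The middle-sized of three alike blocks (84; the others are 35 and 125): dark wooden block 84 (its y) x 60 (x) x 68 high, upright on the bench, about 220 g, with a pale grip rib centred on top: 22 (y) x 50 (x) x 48 high, 116 high in all. Point: its centre, 58 above its underside; z up, y across the rib's 22 mm thickness. Pinch the rib from above across y.
- narrow_block_mid (a point): The smallest of three alike blocks (35; the others are 84 and 125): dark wooden block 35 (its y) x 60 (x) x 68 high, upright on the bench, about 110 g, with a pale grip rib centred on top: 22 (y) x 50 (x) x 48 high, 116 high in all. Point: its centre, 58 above its underside; z up, y across the rib's 22 mm thickness. Pinch the rib from above across y.
Things that resemble listed ones, but are neither listed nor needed, are in the scene too. Leave any pink look-alike of the part that bears wide_block_mid alone.

How it is judged:
By the outcome, as a careful person would: the job done as asked, in the order asked, and still so for the second after the job is handed in, with the robot touching nothing.
It also fails if it takes over 62 s, if anything falls off the work surface, if the arm or the gripper's body presses on something with over 40 N, if the wrist force passes 120 N, or if a joint passes its speed limit or range.

## Robot

A 6-joint arm with a two-finger parallel gripper is mounted at the origin on the work surface. World frame = base frame: x ahead of the robot, y to its left, z up, the work surface at z = 0. Lengths are in mm, angles in rad, forces in N, time in s.
With the tool pointing down it reaches from about 325 to 900 mm from the base axis. Payload 6.1 kg.
Tool frame: the origin (TCP) lies midway between the tips of the shut fingers; the grasp point (between the pads) lies 19 mm behind it; x points along the fingers, y is the direction in which the jaws open and shut, and the axes are right-handed (so a half turn about x gives the same grasp; the last joint's range is limited). The gripper opens to 85 mm and grips with 20 to 120 N. Pads are 22 mm wide; open, the fingers measure 114 mm over their backs; the gripper's body (76 mm by 85 mm) begins 54 mm behind the grasp point. The pads swing forward as they close: fully open they stand 13 mm farther back than shut.
Start: joints at [-0.126, 0.22, 1.526, -0, 1.395, -0.126], TCP at [624.993, -0.003, 231.3] pointing down, gripper open.
Joint ranges: [-2.98, 2.98], [-0.91, 2.08], [0.09, 2.57], [-1.24, 4.39], [0.2, 2.65], [-2.68, 2.68]. Speed limits (rad/s): [2.57, 2.57, 3.01, 3.14, 3.14, 3.14].

## Interface

Orientations are given as a rotation vector (axis times angle).
In Python, from station import r, read_camera, order, recognise, masks_of gives the robot as it stands.
- The arm moves only by the tool carry_out, never from a script. Its argument "plan" is one flat list of numbers, 5 for each row, row after row: the shift along the tool's x, y, z in m, then the turn about the tool's x in rad, then the opening, from -1 (shut) to 1 (fully open). In form: [x, y, z, turn, hand, x, y, z, turn, hand, ...]. A call has 1 to 12 rows; each row shifts and turns the commanded pose from where the row before left it, along the tool's axes as they then stand; what a row does not reach is not made up. A row lasts 1/10 s, in which the tool goes at most 50 mm and 8.59 degrees, less where a joint would pass 70% of its speed; a pose out of reach is approached as far as the arm can. A call with a gripper value outside its range is refused whole. The fingers move at their own pace and stop on an object; "force" is the grip in N (left out, the last holds). Time passes only in rows, so rows that do not move let the fingers close. It gives the time, the measured TCP pose, the force and the opening at its end, in the units of the state.
- r.state(): the state, without advancing time (a new reading comes with each control period).
- read_camera(name): name is "scene" or "side" or "wrist"; returns a dict with "frame" (384x512x3 uint8, red, green, blue), "fx", "fy", "cx", "cy" (pixels), "k1" (the pictures are not rectified: a ray, as slopes to the right and down, at radius r is drawn at 1 + k1 r^2 times it, then the intrinsics apply), "xyz" and "attitude" of the camera in the world; the wrist camera has in their place "tool_from_camera" (4x4, takes a point from camera to tool coordinates, whose origin is the TCP and whose axes are the tool frame's). Camera axes: x right, y down, z forward; pixel columns grow to the right and rows downward; lengths in mm; the calibration is good to about 2 mm. A picture is of the moment at which its call begins: read the wrist's pose just before it. There is no depth.
- order.sign_off(): hands the job in, once; it reports no verdict.
Trained networks look in a picture, given as the dict that the camera call returned (one of the last four; its "shot" number tells which), for a name from the list of things; names that differ only in an ending like _2 or _b are one class to them, and where a whole thing is asked for, a point or a joint stands for the part that bears it (a point fixed in the world has none). Each returns a list of dicts, best first, with "p" (0 to 1); they miss things now and then, are a little off and sometimes report something else, mostly with a low value. They report only what shows in the picture. A call takes as long as a camera call. They do not tell look-alikes from the thing itself.
- recognise(picture, thing): "at" ([column, row] in pixels, amid what is visible of it).
- masks_of(picture, thing): "pixels" (384x512 bool, what is visible of it) and "at" ([column, row] in pixels, amid what is visible of it).
The state is a dict: "t": time; "joints": joint angles; "joint_velocities": joint speeds; "tau": joint torques, N m; "position": TCP position; "tool_rot": TCP orientation; "ft_force": force on the tool from outside, world axes, zero at the start; "ft_torque": the same for the moment, N m; "finger_gap": opening from 0.0 (shut) to 1.0 (fully open).
Only numpy, scipy, OpenCV 4.12 (cv2) and the standard library are available. Lean on these libraries where they do the work, as an engineer would, in place of code of your own. Each camera call takes 0.05 s, during which the arm holds its last target.

## Working session

There is one attempt and no reset: what is moved stays moved. The work goes in short steps, Python scripts to look and compute and a tool call to move; the robot and the scene stay as the last step left them, time stands still between calls to the robot, and variables do not carry over. Pictures are saved under pics/ and viewed, and the job is handed in when it is done.

Besides the shell and the picture viewer there is one more tool, called after "Emit:" in YAML: its name, and indented under it one key for each argument. carry_out: Moves the arm, as the interface text tells. Its arguments: {"type":"object","properties":{"plan":{"type":"array","items":{"type":"number"}},"force":{"type":"number"}},"required":["plan"]}

```bash
ls; mkdir -p pics; python3 - <<'E'
from station import r, read_camera, order, recognise, masks_of
import cv2
print(r.state())
for n in ["scene","side"]:
    p=read_camera(n)
    print(n,{k:v for k,v in p.items() if k!="frame"})
    cv2.imwrite(f"pics/{n}0.png",cv2.resize(p["frame"][:,:,::-1],(800,600)))
    for t in ["crate","wide_block_mid","narrow_block_mid"]:
        print(t,[(round(d["p"],2),[round(float(x)) for x in d["at"]],int(d["pixels"].sum())) for d in masks_of(p,t)])
E
```

```text
pics
{'t': 0.0, 'joints': array([-1.26124642e-01,  2.21210424e-01,  1.52762754e+00,  3.46358299e-05,
        1.39468067e+00, -1.26141672e-01]), 'joint_velocities': array([ 0.00047397, -0.00014012,  0.00110049, -0.00039803,  0.00011984,
       -0.00134829]), 'tau': array([-5.06932320e-04, -4.96913910e+01, -3.89390445e+01, -4.46828235e-04,
        1.12446505e-02,  2.49123751e-06]), 'position': array([6.24396714e+02, 6.87435890e-02, 2.30200263e+02]), 'tool_rot': array([ 1.20849292,  1.2108119 , -1.21046473]), 'ft_force': array([ 0.94244197, -0.35140776, -0.31561162]), 'ft_torque': array([ 0.00480301, -0.03201409, -0.02473677]), 'finger_gap': 0.9987130161764586}
scene {'fx': 470.7796475101857, 'fy': 470.7796475101857, 'cx': 253.6813794450418, 'cy': 203.56086940921247, 'k1': 0.0004282998371874566, 'xyz': array([1096.73207548, -299.70838434, 1049.99609209]), 'attitude': array([-2.26976854, -1.28355846,  0.39206297]), 'shot': 1}
crate [(0.86, [178, 239], 5428), (0.53, [294, 166], 724)]
wide_block_mid [(0.92, [244, 190], 899), (0.74, [291, 163], 739)]
narrow_block_mid [(0.97, [356, 145], 743)]
side {'fx': 482.87655411622285, 'fy': 482.87655411622285, 'cx': 253.41025864848092, 'cy': 190.55177002912686, 'k1': -0.03295776176624891, 'xyz': array([  -4.04512185, -574.12186715,  976.98173923]), 'attitude': array([-2.27187185,  0.84530074, -0.33111875]), 'shot': 2}
crate [(0.83, [317, 267], 6124)]
wide_block_mid [(0.8, [232, 216], 1190), (0.75, [198, 186], 1252)]
narrow_block_mid [(0.82, [171, 136], 771)]
```

View pics/scene0.png

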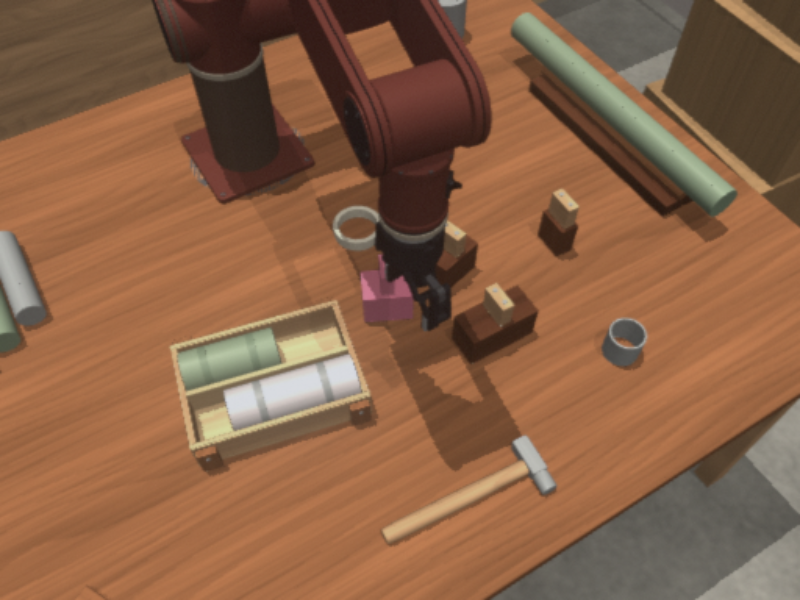

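View pics/side0.png

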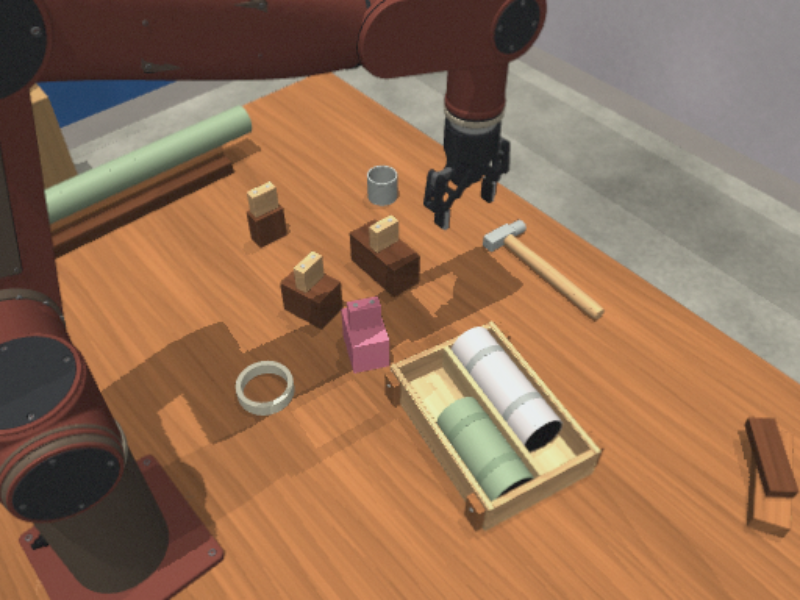

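In the side view (800x600) the candidates are: smallest dark block (265,213), middle dark block (312,290), largest dark block (385,255) and the pink look-alike (366,335), which I leave alone. The crate is at (490,420). I'll take close crops to check this choice.

```bash
python3 - <<'E'
from station import read_camera
import cv2,numpy as np
for n,(x0,y0,w,h) in {"scene":(105,185,140,115),"side":(240,200,150,140)}.items():
    p=read_camera(n); np.save(f"{n}.npy",p["frame"])
    c=p["frame"][y0:y0+h,x0:x0+w,::-1]
    cv2.imwrite(f"pics/crate_{n}.png",cv2.resize(c,None,fx=4,fy=4,interpolation=cv2.INTER_CUBIC))
c=np.load("side.npy")[105:245,140:290,::-1]
cv2.imwrite("pics/blocks_side.png",cv2.resize(c,None,fx=4,fy=4,interpolation=cv2.INTER_CUBIC))
E
```

```text
(no output)
```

View pics/crate_scene.png

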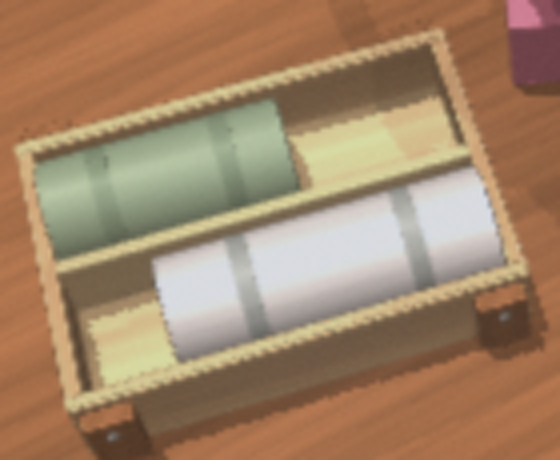

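View pics/crate_side.png

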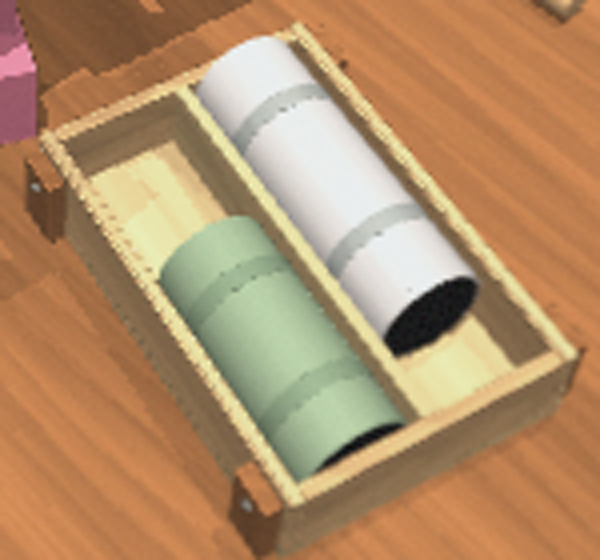

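View pics/blocks_side.png

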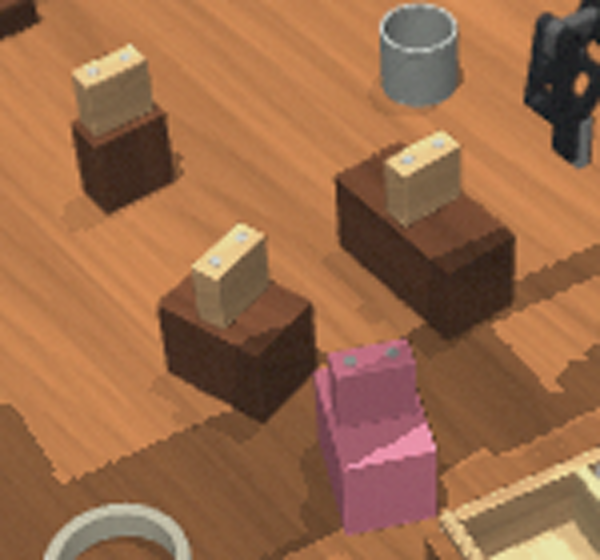

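```bash
cat > h.py <<'E'
import numpy as np, cv2
from scipy.spatial.transform import Rotation as R
from scipy.optimize import minimize, least_squares
def proj(P,cam,Rw=None,t=None):
    if Rw is None: Rw=R.from_rotvec(cam["attitude"]).as_matrix(); t=np.asarray(cam["xyz"])
    q=(np.atleast_2d(P)-t)@Rw
    s=q[:,:2]/q[:,2:]; f=1+cam["k1"]*(s**2).sum(1,keepdims=True); s=s*f
    return s*[cam["fx"],cam["fy"]]+[cam["cx"],cam["cy"]]
def wristpose(st,cam):
    T=np.eye(4); T[:3,:3]=R.from_rotvec(st["tool_rot"]).as_matrix(); T[:3,3]=st["position"]
    T=T@cam["tool_from_camera"]; return T[:3,:3],T[:3,3]
def box(x0,x1,y0,y1,z0,z1): return np.array([[x,y,z] for x in(x0,x1) for y in(y0,y1) for z in(z0,z1)],float)
def place(B,x,y,a):
    c,s=np.cos(a),np.sin(a); o=B.copy(); o[:,0]=x+c*B[:,0]-s*B[:,1]; o[:,1]=y+s*B[:,0]+c*B[:,1]; return o
def block(L): return [box(-30,30,-L/2,L/2,0,68),box(-25,25,-11,11,68,116)]
def rend(boxes,pose,cam,Rw=None,t=None,S=4):
    m=np.zeros((384*S,512*S),np.uint8)
    for b in boxes:
        uv=((proj(place(b,*pose),cam,Rw,t)+.5)*S-.5)
        cv2.fillConvexPoly(m,cv2.convexHull(np.round(uv).astype(np.int32)),1)
    return cv2.resize(m.astype(np.float32),(512,384),interpolation=cv2.INTER_AREA)
def fit(boxes,pose0,views,ign=None):
    # views: list of (mask,cam,Rw,t)
    def c(p):
        e=0
        for m,cam,Rw,t in views:
            r=rend(boxes,(p[0]*10,p[1]*10,p[2]*.1),cam,Rw,t); e+=np.abs(r-m).sum()/m.sum()
        return e
    best=None
    for da in (-.2,0,.2):
        s=minimize(c,[pose0[0]/10,pose0[1]/10,(pose0[2]+da)*10],method="Nelder-Mead",options=dict(initial_simplex=np.array([pose0[0]/10,pose0[1]/10,(pose0[2]+da)*10])+np.array([[0,0,0],[2,0,0],[0,2,0],[0,0,2.]]),maxiter=200,xatol=.005))
        if best is None or s.fun<best.fun: best=s
    p=best.x; return (p[0]*10,p[1]*10,p[2]*.1),best.fun
def ray(uv,cam,z,Rw=None,t=None):
    if Rw is None: Rw=R.from_rotvec(cam["attitude"]).as_matrix(); t=np.asarray(cam["xyz"])
    s=(np.array(uv)-[cam["cx"],cam["cy"]])/[cam["fx"],cam["fy"]]
    s0=s.copy()
    for _ in range(5): s=s0/(1+cam["k1"]*(s**2).sum())
    d=Rw@np.array([s[0],s[1],1]); return t+d*(z-t[2])/d[2]
E
python3 - <<'E'
from station import read_camera,masks_of
from h import *
C={n:read_camera(n) for n in("scene","side")}
cor=np.array([[-94,-137,60],[-94,137,60],[94,137,60],[94,-137,60]],float)
ps=np.array([[16,150],[440,33],[525,272],[70,410]])/4+[105,185]-.375
pd=np.array([[290,503],[42,133],[298,25],[580,352]])/4+[240,200]-.375
for nm,L in (("scene",[("scene",ps)]),("side",[("side",pd)]),("both",[("scene",ps),("side",pd)])):
    f=lambda p:np.concatenate([(proj(place(cor,*p),C[n])-uv).ravel() for n,uv in L])
    s=least_squares(f,[600,-200,0.]); print("crate",nm,s.x.round(3),np.abs(s.fun).max().round(2))
for t,L in (("wide_block_mid",84),("narrow_block_mid",35)):
  for n in("side","scene"):
    for d in masks_of(C[n],t):
        m=d["pixels"].astype(np.float32)
        g=ray(d["at"],C[n],50)
        for LL in (84,125) if L==84 else (35,):
            p,e=fit(block(LL),(g[0],g[1],0),[(m,C[n],None,None)])
            print(t,n,np.round(d["at"]),LL,np.round(p,3),round(e,3))
E
```

```text
crate scene [ 5.11796e+02 -1.86555e+02 -2.12000e-01] 1.46
crate side [ 5.13837e+02 -1.87528e+02 -2.13000e-01] 1.27
crate both [ 5.12951e+02 -1.87136e+02 -2.12000e-01] 1.79
wide_block_mid side [201. 186.] 84 [4.58664e+02 1.80721e+02 2.84000e-01] 0.034
wide_block_mid side [201. 186.] 125 [ 4.61284e+02  1.90112e+02 -1.57000e-01] 0.305
wide_block_mid side [234. 214.] 84 [ 4.6938e+02  5.0658e+01 -4.6400e-01] 0.049
wide_block_mid side [234. 214.] 125 [477.392  63.691  -0.523] 0.234
wide_block_mid scene [292. 164.] 84 [458.271 201.37    0.813] 0.315
wide_block_mid scene [292. 164.] 125 [450.098 208.314   0.855] 0.57
wide_block_mid scene [244. 190.] 84 [ 4.6690e+02  5.2268e+01 -4.3100e-01] 0.279
wide_block_mid scene [244. 190.] 125 [460.254  50.401   1.336] 0.691
narrow_block_mid side [170. 138.] 35 [ 5.05427e+02  3.86008e+02 -2.50000e-01] 0.078
narrow_block_mid scene [357. 144.] 35 [ 5.02006e+02  3.87379e+02 -2.30000e-01] 0.099
```

```bash
cat > plan.py <<'E'
import numpy as np,sys
from scipy.spatial.transform import Rotation as R
from station import r
def yaw(st):
    M=R.from_rotvec(st["tool_rot"]).as_matrix(); return np.arctan2(M[1,1],M[0,1]),M
def plan(x,y,z,a,n,hand):
    st=r.state(); a0,M=yaw(st); p=np.array(st["position"],float)
    print("now",p.round(1),"yaw",round(a0,3),"tilt x",M[:,0].round(4),"gap",round(st["finger_gap"],3),"t",round(st["t"],2))
    T=np.array([x,y,z]); da=(a-a0+np.pi)%(2*np.pi)-np.pi
    out=[]; yw=a0; q=p.copy()
    for i in range(n):
        k=n-i; d=(T-q)/k
        # down-pointing tool: X=(0,0,-1), Y=(cos,sin,0), Z=(sin,-cos,0)
        c,s=np.cos(yw),np.sin(yw)
        sh=np.round(np.array([-d[2],c*d[0]+s*d[1],s*d[0]-c*d[1]])/1000,3)
        tr=round(-(da-(yw-a0))/k,2)
        q=q+1000*(np.array([0,0,-1])*sh[0]+np.array([c,s,0])*sh[1]+np.array([s,-c,0])*sh[2]); yw-=tr
        out+=[*[float(v) for v in sh],float(tr),hand]
    print(out,"end",q.round(1),round(yw,3))
if __name__=="__main__": 
    v=[float(k) for k in sys.argv[1:]]; plan(*v[:4],int(v[4]),v[5])
E
python3 plan.py 459 181 240 -1.287 11 1
```

```text
now [625.   -0.  231.4] yaw -0.0 tilt x [ 1.e-04 -0.e+00 -1.e+00] gap 1.004 t 0.8
[-0.001, -0.015, -0.016, 0.12, 1.0, -0.001, -0.017, -0.015, 0.12, 1.0, -0.001, -0.019, -0.012, 0.12, 1.0, -0.001, -0.02, -0.01, 0.12, 1.0, -0.001, -0.021, -0.008, 0.12, 1.0, -0.001, -0.022, -0.005, 0.11, 1.0, -0.001, -0.022, -0.003, 0.12, 1.0, -0.0, -0.022, 0.0, 0.11, 1.0, -0.001, -0.022, 0.002, 0.12, 1.0, -0.0, -0.022, 0.005, 0.11, 1.0, -0.001, -0.021, 0.008, 0.12, 1.0] end [459.  181.2 240.4] -1.29
```

Emit:
carry_out:
  plan: [-0.001, -0.015, -0.016, 0.12, 1.0, -0.001, -0.017, -0.015, 0.12, 1.0, -0.001, -0.019, -0.012, 0.12, 1.0, -0.001, -0.02, -0.01, 0.12, 1.0, -0.001, -0.021, -0.008, 0.12, 1.0, -0.001, -0.022, -0.005, 0.11, 1.0, -0.001, -0.022, -0.003, 0.12, 1.0, 0, -0.022, 0.0, 0.11, 1.0, -0.001, -0.022, 0.002, 0.12, 1.0, 0, -0.022, 0.005, 0.11, 1.0, -0.001, -0.021, 0.008, 0.12, 1.0, 0, 0, 0, 0, 1]

```text
t: 2.0
position: [457.7, 182.8, 240.6]
tool_rot: [2.071, 0.294, -2.071]
ft_force: [0.4, -0.9, -0.0]
finger_gap: 0.998
```

```bash
python3 - <<'E'
from station import r,read_camera,masks_of
from h import *
from plan import yaw
st=r.state(); c=read_camera("wrist"); Rw,t=wristpose(st,c)
print(st["position"].round(1),yaw(st)[0].round(3),"cam",t.round(0),Rw[:,2].round(2))
im=c["frame"][:,:,::-1].copy()
for d in masks_of(c,"wide_block_mid"):
    m=d["pixels"].astype(np.float32); p,e=fit(block(84),(459,181,.284),[(m,c,Rw,t)]); print(d["p"],d["at"],m.sum(),np.round(p,3),e)
for b in block(84):
    for uv in proj(place(b,459,181,.284),c,Rw,t): 
        if abs(uv).max()<2000: cv2.circle(im,tuple(int(v) for v in uv),2,(0,255,0),-1)
cv2.imwrite("pics/w1.png",cv2.resize(im,None,fx=1.5,fy=1.5))
E
```

```text
[457.7 182.8 240.6] -1.29 cam [536. 205. 384.] [-0.3  -0.09 -0.95]
0.78 [370.1, 185.2] 5092.0 [472.957  54.909   1.435] 0.4212367534637451
0.68 [258.8, 166.5] 5247.0 [4.57555e+02 1.81017e+02 2.61000e-01] 0.027801601216197014
0.38 [481.7, 191.0] 10280.0 [380.483 155.94    1.893] 1.42935311794281
```

View pics/w1.png

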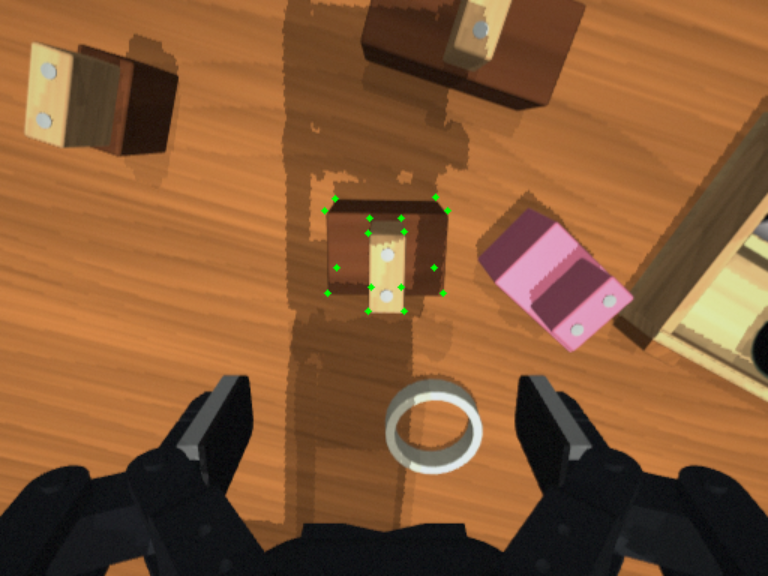

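The wrist picture shows the middle dark block at (388,255), with the overlay on it. The pink one is at (555,280) and the largest is at (470,50). Next is the descent onto the middle block's rib.

```bash
python3 plan.py 458 181 78 -1.3 8 1
```

```text
now [459.2 181.3 240.6] yaw -1.287 tilt x [ 9.e-04 -2.e-04 -1.e+00] gap 0.998 t 2.1
[0.02, -0.0, 0.0, 0.0, 1.0, 0.02, -0.0, 0.0, 0.0, 1.0, 0.02, -0.0, 0.0, 0.0, 1.0, 0.021, -0.0, 0.0, 0.0, 1.0, 0.02, -0.0, 0.0, 0.0, 1.0, 0.021, -0.0, 0.0, 0.0, 1.0, 0.02, -0.0, 0.001, 0.01, 1.0, 0.021, -0.0, 0.0, 0.0, 1.0] end [458.2 181.   77.6] -1.297
```

Emit:
carry_out:
  plan: [0.025, 0, 0, 0.01, 1, 0.025, 0, 0.001, 0, 1, 0.025, 0, 0, 0, 1, 0.025, 0, 0, 0, 1, 0.025, 0, 0, 0, 1, 0.02, 0, 0, 0, 1, 0.017, 0, 0, 0, 1, 0, 0, 0, 0, 0, 0, 0, 0, 0, -1, 0, 0, 0, 0, -1, 0, 0, 0, 0, -1, 0, 0, 0, 0, -1]
  force: 50

```text
t: 3.3
position: [459.0, 181.2, 79.5]
tool_rot: [2.079, 0.283, -2.074]
ft_force: [0.1, 1.3, 2.6]
finger_gap: 0.252
```

Emit:
carry_out:
  plan: [0, 0, 0, 0, -1, 0, 0, 0, 0, -1, 0, 0, 0, 0, -1, 0, 0, 0, 0, -1]

```text
t: 3.7
position: [459.0, 181.2, 79.4]
tool_rot: [2.079, 0.283, -2.074]
ft_force: [-1.4, 0.9, 6.3]
finger_gap: 0.25
```

Emit:
carry_out:
  plan: [-0.01, 0, 0, 0, -1, -0.02, 0, 0, 0, -1, -0.03, 0, 0, 0, -1, -0.03, 0, 0, 0, -1, -0.03, 0, 0, 0, -1, -0.03, 0, 0, 0, -1, -0.01, 0, 0, 0, -1, 0, 0, 0, 0, -1]

```text
t: 4.5
position: [458.7, 181.2, 239.6]
tool_rot: [2.08, 0.283, -2.074]
ft_force: [-0.1, -0.4, -2.7]
finger_gap: 0.248
```

```bash
python3 - <<'E'
import numpy as np
a=-.212;c,s=np.cos(a),np.sin(a)
for n,(x,y) in dict(wide=(-44,75),narrow=(44,-99.5)).items(): print(n,513+c*x-s*y,-187.1+s*x+c*y)
E
python3 plan.py 486 -104 238 -1.783 12 -1; python3 - <<'E'
from station import r,read_camera
import cv2
c=read_camera("wrist"); cv2.imwrite("pics/w2.png",c["frame"][:,:,::-1])
print(r.state()["ft_force"])
E
```

```text
wide 485.76623603667457 -104.5208131525269
narrow 535.0785831487552 -293.63068180643313
now [458.7 181.2 239.6] yaw -1.3 tilt x [ 2.7e-03  6.0e-04 -1.0e+00] gap 0.248 t 4.5
[0.0, 0.024, 0.004, 0.04, -1.0, 0.0, 0.024, 0.003, 0.04, -1.0, 0.0, 0.024, 0.002, 0.04, -1.0, 0.0, 0.024, 0.001, 0.04, -1.0, 0.0, 0.024, 0.001, 0.04, -1.0, 0.0, 0.024, -0.001, 0.04, -1.0, 0.0, 0.024, -0.001, 0.04, -1.0, 0.0, 0.023, -0.002, 0.04, -1.0, 0.0, 0.023, -0.003, 0.04, -1.0, 0.001, 0.023, -0.004, 0.04, -1.0, 0.0, 0.023, -0.006, 0.04, -1.0, 0.001, 0.024, -0.006, 0.04, -1.0] end [ 485.6 -104.4  237.6] -1.78
[-0.6216331   0.24205699 -2.97358217]
```

View pics/w2.png

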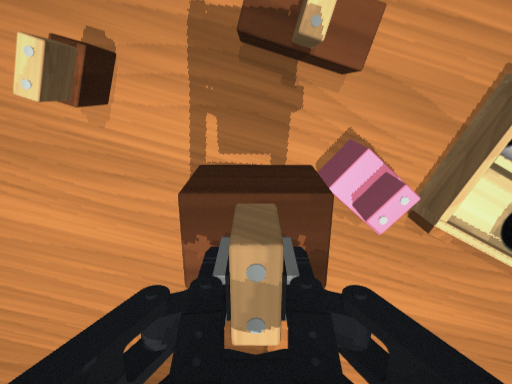

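The block is held squarely with its rib at (255,270). Now I carry it over the wide gap.

Emit:
carry_out:
  plan: [0.0, 0.024, 0.004, 0.04, -1.0, 0.0, 0.024, 0.003, 0.04, -1.0, 0.0, 0.024, 0.002, 0.04, -1.0, 0.0, 0.024, 0.001, 0.04, -1.0, 0.0, 0.024, 0.001, 0.04, -1.0, 0.0, 0.024, -0.001, 0.04, -1.0, 0.0, 0.024, -0.001, 0.04, -1.0, 0.0, 0.023, -0.002, 0.04, -1.0, 0.0, 0.023, -0.003, 0.04, -1.0, 0.001, 0.023, -0.004, 0.04, -1.0, 0.0, 0.023, -0.006, 0.04, -1.0, 0.001, 0.024, -0.006, 0.04, -1.0]

```text
t: 5.75
position: [483.6, -104.9, 233.4]
tool_rot: [-2.105, 0.222, 2.114]
ft_force: [-0.0, -0.5, -2.8]
finger_gap: 0.25
```

Emit:
carry_out:
  plan: [0, 0, 0, 0, -1, 0, 0, 0, 0, -1]

```text
t: 5.95
position: [483.7, -104.3, 233.9]
tool_rot: [-2.105, 0.221, 2.114]
ft_force: [-0.1, 0.7, -2.7]
finger_gap: 0.251
```

```bash
python3 - <<'E'
from station import r,read_camera
from h import *
from plan import yaw
import cv2
st=r.state();print(st["position"].round(1),yaw(st)[0].round(3))
c=read_camera("wrist");Rw,t=wristpose(st,c); im=cv2.resize(c["frame"][:,:,::-1],None,fx=1.5,fy=1.5)
def dr(P,cam,im,f,col,Rw=None,t=None):
    uv=(proj(place(np.array(P,float),513,-187.1,-.212),cam,Rw,t)+.5)*f
    cv2.polylines(im,[np.round(uv).astype(np.int32)],True,col,1)
L=[[[-94,-137,60],[-94,137,60],[94,137,60],[94,-137,60]],[[-84,23,10],[-84,127,10],[-4,127,10],[-4,23,10]],[[4,-127,10],[4,-72,10],[84,-72,10],[84,-127,10]]]
for P in L: dr(P,c,im,1.5,(0,255,0),Rw,t)
cv2.imwrite("pics/w3.png",im)
for n,(x0,y0,w,h) in {"scene":(105,145,190,155),"side":(210,130,190,210)}.items():
    c=read_camera(n); im=cv2.resize(c["frame"][:,:,::-1],None,fx=4,fy=4,interpolation=cv2.INTER_CUBIC)
    for P in L: dr(P,c,im,4,(0,255,0))
    cv2.imwrite(f"pics/{n}3.png",im[y0*4:(y0+h)*4,x0*4:(x0+w)*4][:600])
E
```

```text
[ 483.7 -104.3  233.9] -1.781
```

View pics/w3.png

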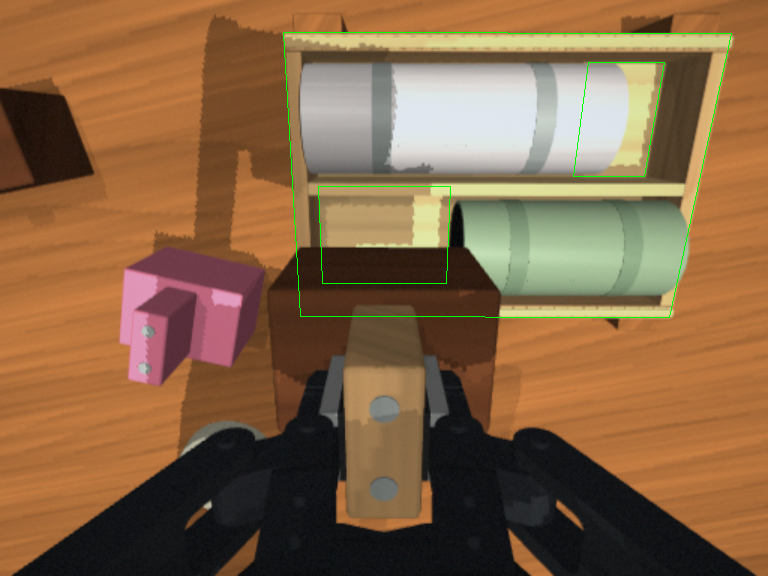

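View pics/scene3.png

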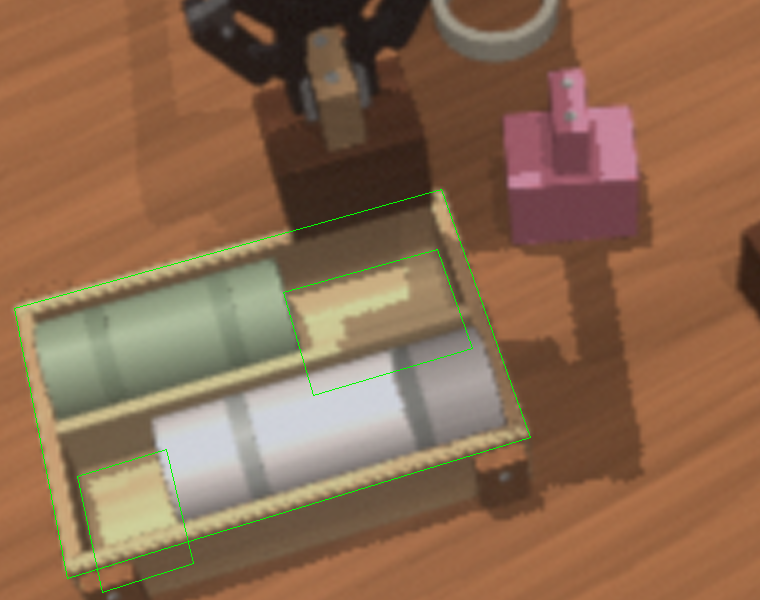

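View pics/side3.png

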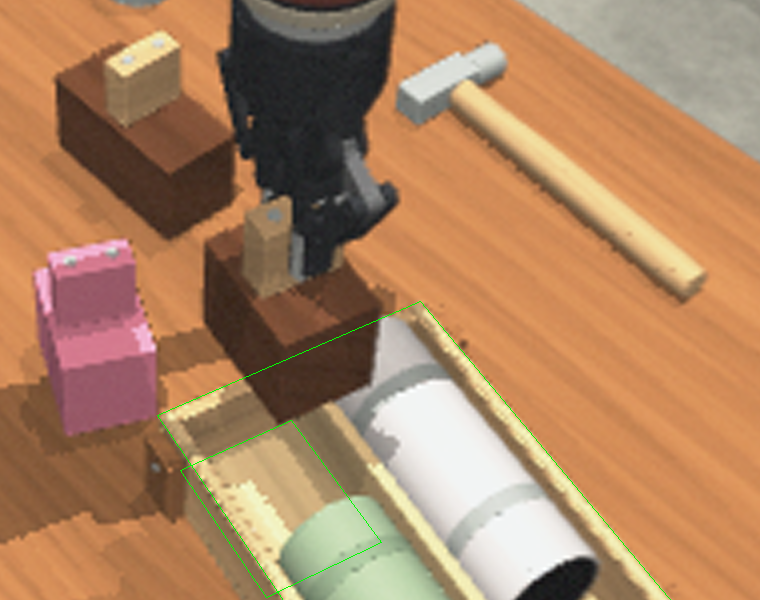

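```bash
python3 plan.py 485.8 -104.5 100 -1.783 6 -1
```

```text
now [ 484.4 -103.6  235.2] yaw -1.779 tilt x [-0.0017  0.0011 -1.    ] gap 0.251 t 6.1
[0.023, 0.0, -0.0, 0.0, -1.0, 0.022, 0.0, -0.0, 0.0, -1.0, 0.023, 0.0, -0.0, 0.0, -1.0, 0.022, 0.0, -0.001, 0.0, -1.0, 0.023, 0.0, -0.0, 0.0, -1.0, 0.022, 0.001, -0.001, 0.0, -1.0] end [ 486.1 -104.9  100.2] -1.779
```

Emit:
carry_out:
  plan: [0.02, 0, -0.001, 0, -1, 0.02, 0.001, -0.001, 0, -1, 0.02, 0, 0, 0, -1, 0.02, 0, 0, 0, -1, 0.02, 0, 0, 0, -1, 0.02, 0, 0, 0, -1, 0.015, 0, 0, 0, -1, 0, 0, 0, 0, -1, 0, 0, 0, 0, -1]

```text
t: 7.0
position: [486.6, -105.3, 101.4]
tool_rot: [-2.111, 0.22, 2.112]
ft_force: [-1.0, -0.2, -2.7]
finger_gap: 0.253
```

```bash
python3 plan.py 485.8 -104.5 90 -1.783 2 -1; python3 - <<'E'
from station import r,read_camera
import cv2
c=read_camera("wrist"); cv2.imwrite("pics/w4.png",c["frame"][:,:,::-1])
c=read_camera("scene"); cv2.imwrite("pics/s4.png",cv2.resize(c["frame"][150:300,100:280,::-1],None,fx=4,fy=4))
print(r.state()["ft_force"])
E
```

```text
now [ 486.6 -105.3  101.4] yaw -1.779 tilt x [-5.e-04  2.e-04 -1.e+00] gap 0.253 t 7.0
[0.006, -0.0, 0.0, 0.0, -1.0, 0.005, -0.001, 0.001, 0.0, -1.0] end [ 485.8 -104.1   90.4] -1.779
[ 0.50752059 -0.18348245 -2.96808148]
```

View pics/w4.png

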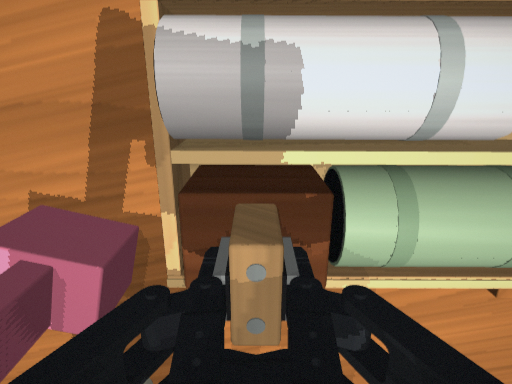

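View pics/s4.png

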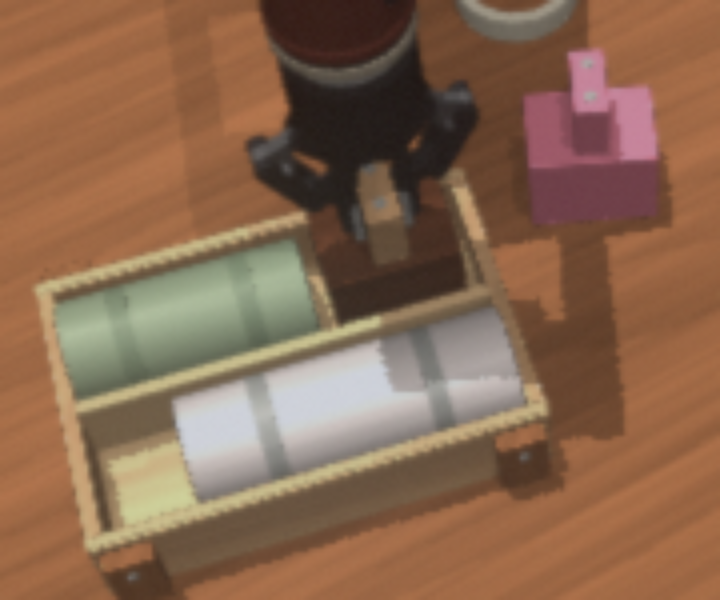

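The block is in the gap with clearance all round and no contact force. I lower it the last centimetre and release.

Emit:
carry_out:
  plan: [0.004, 0, 0, 0, -1, 0.004, 0, 0, 0, -1, 0.003, 0, 0, 0, -1, 0, 0, 0, 0, -1, 0, 0, 0, 0, -1]

```text
t: 7.6
position: [486.5, -105.9, 90.2]
tool_rot: [-2.111, 0.222, 2.111]
ft_force: [0.0, 0.4, -3.1]
finger_gap: 0.252
```

Emit:
carry_out:
  plan: [0.001, 0, 0, 0, -1, 0.001, 0, 0, 0, -1, 0, 0, 0, 0, -1]

```text
t: 7.9
position: [487.1, -106.0, 89.5]
tool_rot: [-2.112, 0.222, 2.111]
ft_force: [-2.8, 1.6, 6.0]
finger_gap: 0.249
```

Emit:
carry_out:
  plan: [0, 0, 0, 0, 0.2, 0, 0, 0, 0, 0.4, 0, 0, 0, 0, 0.6, 0, 0, 0, 0, 0.6, -0.015, 0, 0, 0, 0.6, -0.025, 0, 0, 0, 0.6, -0.03, 0, 0, 0, 1, -0.03, 0, 0, 0, 1, -0.03, 0, 0, 0, 1, -0.02, 0, 0, 0, 1, 0, 0, 0, 0, 1]

```text
t: 9.0
position: [488.6, -106.7, 241.9]
tool_rot: [-2.119, 0.224, 2.105]
ft_force: [-0.5, -0.6, -1.4]
finger_gap: 1.003
```

```bash
python3 plan.py 504 370 240 -1.81 12 1;  python3 - <<'E'
from station import r,read_camera
import cv2
c=read_camera("wrist"); cv2.imwrite("pics/w5.png",c["frame"][:,:,::-1])
E
```

```text
now [ 488.6 -106.7  241.9] yaw -1.78 tilt x [ 0.0061 -0.0024 -1.    ] gap 1.003 t 9.0
[0.0, -0.039, 0.007, 0.0, 1.0, 0.0, -0.039, 0.007, 0.0, 1.0, 0.0, -0.039, 0.007, 0.0, 1.0, 0.0, -0.039, 0.007, 0.0, 1.0, 0.0, -0.039, 0.007, 0.0, 1.0, 0.0, -0.039, 0.007, 0.0, 1.0, 0.0, -0.039, 0.007, 0.01, 1.0, 0.0, -0.039, 0.007, 0.0, 1.0, 0.0, -0.039, 0.007, 0.01, 1.0, 0.001, -0.039, 0.008, 0.0, 1.0, 0.0, -0.039, 0.008, 0.01, 1.0, 0.001, -0.04, 0.008, 0.0, 1.0] end [504.5 370.1 239.9] -1.81
```

View pics/w5.png

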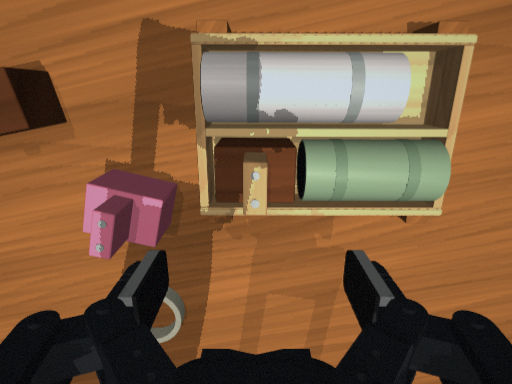

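The middle block stands in the wide gap with its rib square at (255,185). Next is the smallest block.

Emit:
carry_out:
  plan: [0, -0.039, 0.007, 0, 1, 0, -0.039, 0.007, 0, 1, 0, -0.039, 0.007, 0, 1, 0, -0.039, 0.007, 0, 1, 0, -0.039, 0.007, 0, 1, 0, -0.039, 0.007, 0, 1, 0, -0.039, 0.007, 0.01, 1, 0, -0.039, 0.007, 0, 1, 0, -0.039, 0.007, 0.01, 1, 0, -0.039, 0.008, 0, 1, 0, -0.039, 0.008, 0.01, 1, 0.001, -0.04, 0.008, 0, 1]

```text
t: 10.25
position: [501.6, 372.0, 234.9]
tool_rot: [-2.093, 0.254, 2.098]
ft_force: [0.9, -0.2, 0.2]
finger_gap: 1.004
```

Emit:
carry_out:
  plan: [0, -0.015, 0.003, 0, 1, 0, 0, 0, 0, 1, 0, 0, 0, 0, 1]

```text
t: 10.55
position: [502.7, 385.1, 235.8]
tool_rot: [-2.094, 0.254, 2.097]
ft_force: [0.3, -0.3, 0.2]
finger_gap: 1.001
```

```bash
python3 - <<'E'
from station import r,read_camera,masks_of
from h import *
from plan import yaw
st=r.state(); c=read_camera("wrist"); Rw,t=wristpose(st,c)
print(st["position"].round(1),yaw(st)[0].round(3),yaw(st)[1][:,0])
im=c["frame"][:,:,::-1].copy(); P=(504,386.5,-.24)
for d in masks_of(c,"narrow_block_mid"):
    m=d["pixels"].astype(np.float32); p,e=fit(block(35),P,[(m,c,Rw,t)]); print(d["p"],d["at"],m.sum(),np.round(p,3),e)
    if e<.15: P=p
for b in block(35):
    for uv in proj(place(b,*P),c,Rw,t): 
        if abs(uv).max()<2000: cv2.circle(im,tuple(int(v) for v in uv),2,(0,255,0),-1)
cv2.imwrite("pics/w6.png",cv2.resize(im,None,fx=1.5,fy=1.5))
E
```

```text
[502.7 385.1 235.8] -1.81 [-0.00198787 -0.00197702 -0.99999607]
0.92 [253.8, 169.3] 2471.0 [ 5.0356e+02  3.8481e+02 -4.0000e-02] 0.03482901677489281
```

View pics/w6.png

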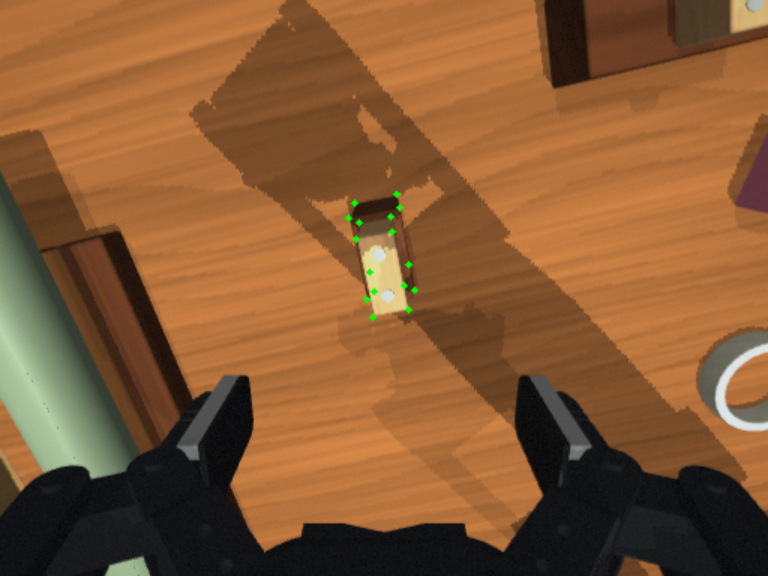

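The smallest block at (385,255) is turned about 0.2 rad against the jaws (the fit overlay agrees), so I correct the yaw and descend.

```bash
python3 plan.py 503.5 384.8 79 -1.611 7 1
```

```text
now [503.3 384.5 236.7] yaw -1.811 tilt x [-8.e-04 -1.e-03 -1.e+00] gap 0.998 t 10.65
[0.023, -0.0, -0.0, -0.03, 1.0, 0.022, -0.0, -0.0, -0.03, 1.0, 0.023, -0.0, -0.0, -0.03, 1.0, 0.022, -0.0, -0.0, -0.03, 1.0, 0.023, -0.0, -0.0, -0.03, 1.0, 0.022, -0.0, -0.0, -0.03, 1.0, 0.023, -0.0, -0.0, -0.02, 1.0] end [503.3 384.5  78.7] -1.611
```

Emit:
carry_out:
  plan: [0.023, 0, 0, -0.1, 1, 0.023, 0, 0, -0.1, 1, 0.023, 0, 0, 0, 1, 0.023, 0, 0, 0, 1, 0.023, 0, 0, 0, 1, 0.022, 0, 0, 0, 1, 0.02, 0, 0, 0, 1, 0, 0, 0, 0, 0, 0, 0, 0, 0, -0.3, 0, 0, 0, 0, -1, 0, 0, 0, 0, -1, 0, 0, 0, 0, -1]
  force: 40

```text
t: 11.85
position: [504.2, 386.6, 82.0]
tool_rot: [-2.203, 0.042, 2.198]
ft_force: [0.3, -0.8, 3.8]
finger_gap: 0.251
```

Emit:
carry_out:
  plan: [0, 0, 0, 0, -1, 0, 0, 0, 0, -1, 0, 0, 0, 0, -1, 0, 0, 0, 0, -1]

```text
t: 12.25
position: [504.2, 386.6, 82.0]
tool_rot: [-2.204, 0.042, 2.199]
ft_force: [-0.4, -0.8, 5.5]
finger_gap: 0.249
```

Emit:
carry_out:
  plan: [-0.01, 0, 0, 0, -1, -0.02, 0, 0, 0, -1, -0.03, 0, 0, 0, -1, -0.03, 0, 0, 0, -1, -0.03, 0, 0, 0, -1, -0.03, 0, 0, 0, -1, -0.01, 0, 0, 0, -1, 0, 0, 0, 0, -1]

```text
t: 13.05
position: [503.9, 386.7, 242.3]
tool_rot: [-2.204, 0.041, 2.197]
ft_force: [0.9, -0.1, -2.0]
finger_gap: 0.252
```

```bash
python3 plan.py 535 -294 242 -1.783 24 -1; python3 - <<'E'
from station import r,read_camera
import cv2
c=read_camera("wrist"); cv2.imwrite("pics/w7.png",c["frame"][:,:,::-1])
E
```

```text
now [503.9 386.7 242.3] yaw -1.61 tilt x [ 0.0031  0.0019 -1.    ] gap 0.252 t 13.05
[0.0, 0.028, -0.002, 0.01, -1.0, 0.0, 0.028, -0.003, 0.01, -1.0, 0.0, 0.028, -0.003, 0.01, -1.0, 0.0, 0.028, -0.003, 0.01, -1.0, 0.0, 0.028, -0.004, 0.01, -1.0, 0.0, 0.028, -0.004, 0.01, -1.0, 0.0, 0.028, -0.004, 0.01, -1.0, 0.0, 0.028, -0.004, 0.01, -1.0, 0.0, 0.028, -0.005, 0.01, -1.0, 0.0, 0.028, -0.005, 0.01, -1.0, 0.0, 0.028, -0.005, 0.01, -1.0, 0.0, 0.028, -0.005, 0.0, -1.0, 0.0, 0.028, -0.006, 0.01, -1.0, 0.0, 0.028, -0.006, 0.0, -1.0, 0.0, 0.028, -0.006, 0.01, -1.0, 0.0, 0.028, -0.006, 0.0, -1.0, 0.0, 0.028, -0.006, 0.01, -1.0, 0.0, 0.028, -0.006, 0.0, -1.0, 0.0, 0.028, -0.006, 0.01, -1.0, 0.0, 0.028, -0.007, 0.0, -1.0, 0.0, 0.027, -0.007, 0.01, -1.0, 0.0, 0.027, -0.007, 0.0, -1.0, 0.0, 0.028, -0.007, 0.01, -1.0, 0.0, 0.027, -0.006, 0.0, -1.0] end [ 534.7 -293.7  242.3] -1.78
```

View pics/w7.png

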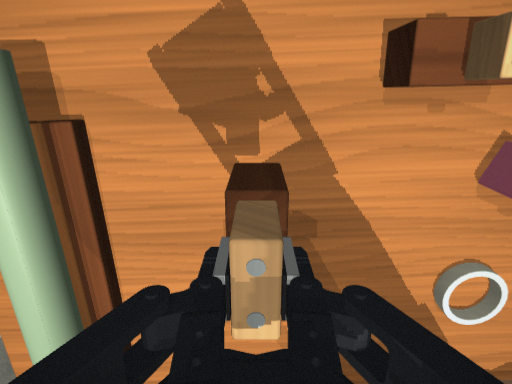

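The small block is held squarely with its rib at (255,270). Now I carry it over to the narrow gap.

Emit:
carry_out:
  plan: [0.0, 0.028, -0.002, 0.01, -1.0, 0.0, 0.028, -0.003, 0.01, -1.0, 0.0, 0.028, -0.003, 0.01, -1.0, 0.0, 0.028, -0.003, 0.01, -1.0, 0.0, 0.028, -0.004, 0.01, -1.0, 0.0, 0.028, -0.004, 0.01, -1.0, 0.0, 0.028, -0.004, 0.01, -1.0, 0.0, 0.028, -0.004, 0.01, -1.0, 0.0, 0.028, -0.005, 0.01, -1.0, 0.0, 0.028, -0.005, 0.01, -1.0, 0.0, 0.028, -0.005, 0.01, -1.0, 0.0, 0.028, -0.005, 0.0, -1.0]

```text
t: 14.3
position: [516.8, 46.0, 237.4]
tool_rot: [-2.139, 0.161, 2.149]
ft_force: [0.0, -0.3, -1.4]
finger_gap: 0.251
```

Emit:
carry_out:
  plan: [0.0, 0.028, -0.006, 0.01, -1.0, 0.0, 0.028, -0.006, 0.0, -1.0, 0.0, 0.028, -0.006, 0.01, -1.0, 0.0, 0.028, -0.006, 0.0, -1.0, 0.0, 0.028, -0.006, 0.01, -1.0, 0.0, 0.028, -0.006, 0.0, -1.0, 0.0, 0.028, -0.006, 0.01, -1.0, 0.0, 0.028, -0.007, 0.0, -1.0, 0.0, 0.027, -0.007, 0.01, -1.0, 0.0, 0.027, -0.007, 0.0, -1.0, 0.0, 0.028, -0.007, 0.01, -1.0, 0.0, 0.027, -0.006, 0.0, -1.0]

```text
t: 15.5
position: [532.6, -294.6, 237.0]
tool_rot: [-2.105, 0.219, 2.114]
ft_force: [-0.4, -0.1, -1.4]
finger_gap: 0.25
```

Emit:
carry_out:
  plan: [0, 0, 0, 0, -1, 0, 0, 0, 0, -1]

```text
t: 15.7
position: [532.7, -293.7, 237.5]
tool_rot: [-2.105, 0.22, 2.113]
ft_force: [-0.3, -0.1, -0.8]
finger_gap: 0.253
```

```bash
python3 plan.py 535 -293.6 125 -1.783 6 -1; python3 - <<'E'
from station import r,read_camera
from h import *
import cv2
st=r.state()
c=read_camera("wrist");Rw,t=wristpose(st,c); im=cv2.resize(c["frame"][:,:,::-1],None,fx=1.5,fy=1.5)
for P in [[[-94,-137,60],[-94,137,60],[94,137,60],[94,-137,60]],[[4,-127,10],[4,-72,10],[84,-72,10],[84,-127,10]]]:
    uv=(proj(place(np.array(P,float),513,-187.1,-.212),c,Rw,t)+.5)*1.5
    cv2.polylines(im,[np.round(uv).astype(np.int32)],True,(0,255,0),1)
cv2.imwrite("pics/w8.png",im)
E
```

```text
now [ 532.7 -293.7  237.5] yaw -1.781 tilt x [-0.0035  0.0031 -1.    ] gap 0.253 t 15.7
[0.019, -0.0, -0.0, 0.0, -1.0, 0.019, -0.0, -0.0, 0.0, -1.0, 0.019, -0.0, -0.001, 0.0, -1.0, 0.018, -0.0, -0.0, 0.0, -1.0, 0.019, -0.0, -0.001, 0.0, -1.0, 0.018, -0.001, -0.0, 0.0, -1.0] end [ 534.8 -293.2  125.5] -1.781
```

View pics/w8.png

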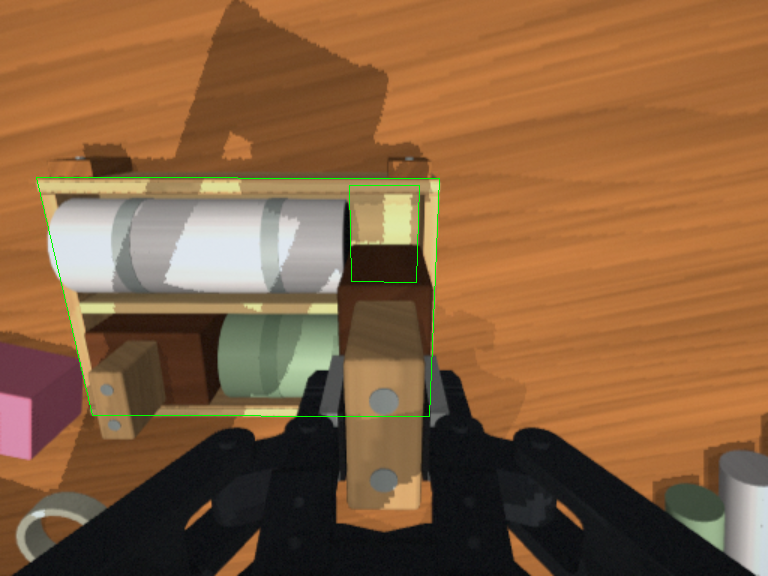

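The overlay fits the crate, and the block is over the gap at about (385,235).

Emit:
carry_out:
  plan: [0.02, 0, -0.001, 0, -1, 0.02, 0, -0.001, 0, -1, 0.02, 0, 0, 0, -1, 0.02, 0, 0, 0, -1, 0.02, 0, 0, 0, -1, 0.02, 0, 0, 0, -1, 0.013, 0, 0, 0, -1, 0, 0, 0, 0, -1, 0, 0, 0, 0, -1]

```text
t: 16.65
position: [536.0, -294.1, 107.5]
tool_rot: [-2.111, 0.221, 2.112]
ft_force: [0.9, -0.9, -0.7]
finger_gap: 0.249
```

```bash
python3 plan.py 535 -293.6 94 -1.783 3 -1; python3 - <<'E'
from station import r,read_camera
import cv2
c=read_camera("wrist"); cv2.imwrite("pics/w9.png",c["frame"][:,:,::-1])
c=read_camera("scene"); cv2.imwrite("pics/s9.png",cv2.resize(c["frame"][150:300,100:280,::-1],None,fx=4,fy=4))
print(r.state()["ft_force"])
E
```

```text
now [ 536.  -294.1  107.5] yaw -1.779 tilt x [-1.e-04  2.e-04 -1.e+00] gap 0.249 t 16.65
[0.004, -0.0, 0.0, 0.0, -1.0, 0.005, -0.0, 0.001, 0.0, -1.0, 0.004, -0.0, 0.0, 0.0, -1.0] end [ 535.  -293.9   94.5] -1.779
[-0.46124851 -1.14830453 -0.61516905]
```

View pics/w9.png

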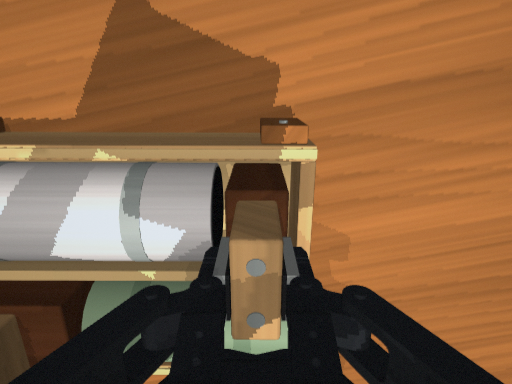

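View pics/s9.png

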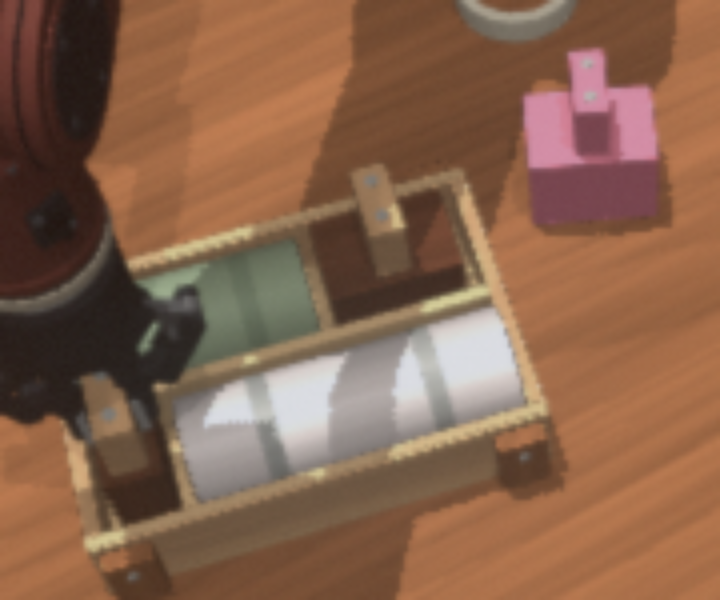

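The block is in the gap, clear of the pipe and the wall. I lower it and release.

Emit:
carry_out:
  plan: [0.005, 0, 0, 0, -1, 0.005, 0, 0, 0, -1, 0.004, 0, 0, 0, -1, 0, 0, 0, 0, -1, 0, 0, 0, 0, -1]

```text
t: 17.25
position: [535.6, -294.6, 93.0]
tool_rot: [-2.11, 0.221, 2.111]
ft_force: [-0.9, -0.2, -1.3]
finger_gap: 0.251
```

Emit:
carry_out:
  plan: [0.001, 0, 0, 0, -1, 0.001, 0, 0, 0, -1, 0, 0, 0, 0, -1]

```text
t: 17.55
position: [536.0, -294.9, 92.0]
tool_rot: [-2.112, 0.222, 2.111]
ft_force: [-1.9, -0.0, 3.2]
finger_gap: 0.252
```

Emit:
carry_out:
  plan: [0, 0, 0, 0, 0.2, 0, 0, 0, 0, 0.4, 0, 0, 0, 0, 0.6, 0, 0, 0, 0, 0.6, -0.015, 0, 0, 0, 0.6, -0.025, 0, 0, 0, 0.6, -0.03, 0, 0, 0, 1, -0.03, 0, 0, 0, 1, -0.03, 0, 0, 0, 1, -0.02, 0, 0, 0, 1, 0, 0, 0, 0, 1]

```text
t: 18.65
position: [537.7, -296.0, 247.0]
tool_rot: [-2.121, 0.226, 2.105]
ft_force: [0.5, -0.6, -0.5]
finger_gap: 1.001
```

Emit:
carry_out:
  plan: [-0.02, 0, -0.02, 0, 1, -0.02, 0, -0.02, 0, 1, -0.02, 0, -0.02, 0, 1, 0, 0, -0.02, 0, 1, 0, 0, 0, 0, 1, 0, 0, 0, 0, 1]

```text
t: 19.25
position: [613.3, -310.8, 299.6]
tool_rot: [-2.108, 0.22, 2.114]
ft_force: [-0.3, -0.9, -0.2]
finger_gap: 1.0
```

```bash
python3 - <<'E'
from station import r,read_camera
from h import *
st=r.state()
print(st["position"],st["t"])
c=read_camera("wrist"); cv2.imwrite("pics/w10.png",c["frame"][:,:,::-1])
c=read_camera("side"); cv2.imwrite("pics/d10.png",cv2.resize(c["frame"][190:340,230:410,::-1],None,fx=4,fy=4))
E
```

```text
[ 613.3142637  -310.83119919  299.62655576] 19.25
```

View pics/w10.png

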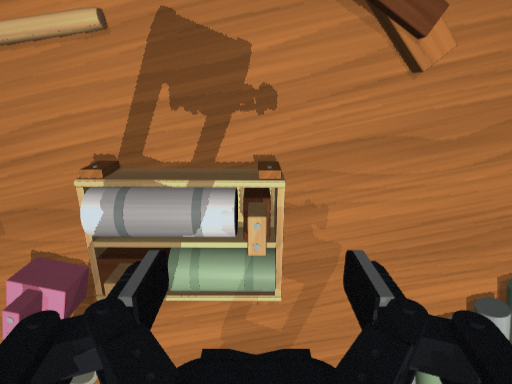

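View pics/d10.png

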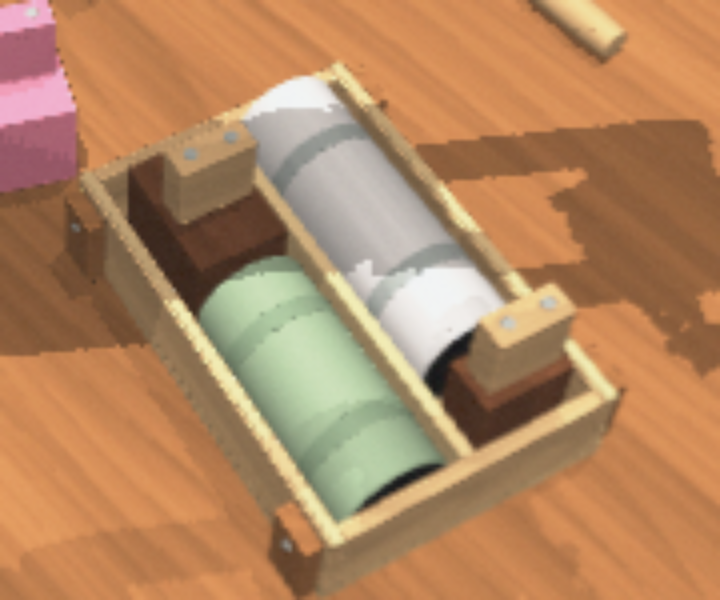

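Both blocks stand upright with their ribs square across the lanes: the middle one at (210,200) and the small one at (515,360) in the side crop. The robot is clear, so I hand in.

```bash
python3 -c "
from station import order;print(order.sign_off())"
```

```text
the job is handed in; nothing more can be done
None
```

I put the 84 mm block in the wide gap first, then the 35 mm block in the narrow gap. I lowered each one until it touched the crate floor, released it, and handed the job in at about 19.4 s of the 62 s allowed.

- **Final check:** The last wrist and side pictures show both blocks upright, ribs square across their lanes, between pipe and end wall. The gripper was open and well clear. I checked this by eye and took no final pose measurement. I never touched the pink look-alike or the largest block.
- **Forces:** The highest wrist force I read was about 6 N, when the blocks were gripped and set down. These were readings between moves, so I have no continuous record.
- **A check that disagreed:** The far cameras put the small block's yaw near -0.24 rad, but the close wrist view gave -0.04 rad. I went with the wrist view, and the block came up square in the jaws.

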